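# Press the dried lid home on its storage box

### The job

The lid of the white storage box has been washed and stands on edge in the wire rack. Take it out and lay it down flat on the wooden board, handle up, and let it go, so that you can then take it by its handle, set it on the box and press it down past the spring catches at both ends until it sits fully home and level. Do not drop it onto the box, and do not disturb the things that stand round the work.

Things in the scene. Friction and masses are not known exactly. Their poses are not given: they have to be found in the camera images.
- lid: Dark wooden lid, loose, 0.2 kg: plate 100 mm along its x, 150 mm along y, 8 mm thick, bar handle on top. Origin: centre of the plate's underside; z out of the upper face, on which the handle is. Starts on a long edge in the rack: x axis up, z axis (handle side) horizontal, toward the robot; upper edge about 110 mm over the wooden board.
- handle (a point): Centre of the lid's handle, 28 mm along the lid's z from its origin: a bar 14 mm wide along the lid's x, 70 mm long along y, 12 mm thick (22 to 34 mm over the underside), on two thin posts.
- rack: Steel wire rack, fixed, 76 mm along x, 176 mm along y. Origin: centre of its foot, on the board; the lid's handle faces its -x. The lid's edge stands on cross bars 10 mm up, within 5 mm of the middle along y, between two pairs of prongs at y = -60 and +60 mm that reach 65 mm up, one prong before and one behind the lid, 12 mm apart.
- box: White box, fixed, open on top, 120 mm along x, 190 mm along y. Origin: centre of its underside, on the board; z up. A ledge 46 mm up carries the lid inside a rim 56 mm up (long sides flare out, to 62 mm); the recess is 107 mm in x by 155 mm in y, so the lid fits with 2.5 to 3.5 mm to spare all round, either way about. A spring catch stands at each short end.
- seat (a point): Where the centre of the lid's underside comes to lie: middle of the box's ledge, 46 mm over the box's origin, axes as the box.
- board: Light wooden board laid over the hob, fixed, on which the work stands: top at z = 0.048 m, x from 0.37 to 0.705 m, y from -0.25 to 0.48 m. Its origin lies under its middle, on the hob (z = 0).
- lime: Lime, 55 x 44 x 44 mm, loose, at the back of the board; origin at its underside. To be left alone.
- spice_jar: Spice jar, 45 mm across, 106 mm tall, loose, near the front left corner of the board; origin at the centre of its foot. To be left alone.
- creamer: Small round cream jug, 62 x 83 mm, 70 mm tall, loose, near the front right corner of the board; origin at its foot. To be left alone.
- teaspoon: Teaspoon, 137 mm long, lying at the front edge of the board; origin at its middle. To be left alone.
- roller_l (a point): Spring catch at the box's +y end, at rest: middle of a grey roller 18 mm thick, 42 mm long along x, at y = +81 mm, 59.5 mm up; it stands 5.5 mm into the recess, its steel bracket 74 mm up. The lid first rests on both rollers (underside 66 mm up); 5 to 10 N at each end push it past, then the rollers hold it down.
- roller_r (a point): Spring catch at the box's -y end, at rest: middle of a grey roller 18 mm thick, 42 mm long along x, at y = -81 mm, 59.5 mm up; it stands 5.5 mm into the recess, its steel bracket 74 mm up. The lid first rests on both rollers (underside 66 mm up); 5 to 10 N at each end push it past, then the rollers hold it down.

How it is judged (in metres and radians):
On the way:
1. the lid lies flat on the wooden board, handle up, let go and at rest (angle between lid's own z axis and vertical below 0.08 rad and height (world z) of lid below 0.054 m and contact force between each of the arm, the fingers and lid below 0.05 N and linear speed of lid below 0.02 m/s), for 0.2 s.
At the end, for the whole second after the job is handed in: The lid sits handle up on the box's ledge, under both rollers: its underside within 2.5 mm of the ledge's height and 8 mm of its middle, level within 0.03 rad (1.7 degrees), at rest (z of lid in the frame of seat between -0.0025 and 0.0025 m and horizontal distance between lid and seat below 0.008 m and angle between lid's own z axis and vertical below 0.03 rad and linear speed of lid below 0.01 m/s); the robot touches nothing.
It fails at once if the lid is dropped or thrown onto the box (faster than 0.6 m/s within 30 mm over its seat) (horizontal distance between lid and seat below 0.08 m and z of lid in the frame of seat below 0.03 m and linear speed of lid above 0.6 m/s).
It fails at once if the lime, spice jar, cream jug or teaspoon is moved by more than 30 mm (distance of any of lime, spice_jar, creamer, teaspoon from where it was at the start of the episode above 0.03 m).
It also fails if it takes over 66 s, if anything falls off the work surface, if the arm or the gripper's body presses on something with over 40 N, if the wrist force passes 120 N, or if a joint passes its speed limit or range.

### The arm

A 6-joint arm with a two-finger parallel gripper is mounted at the origin on a cart in front of the work surface, level with it; the furniture and walls round the work are solid. World frame = base frame: x ahead of the robot, y to its left, z up, the work surface at z = 0. Lengths are in m, angles in degrees, forces in N, time in s.
With the tool pointing down it reaches from about 0.375 to 0.75 m from the base axis. Payload 9 kg.
Tool frame: the origin (TCP) lies where the fingers leave the gripper's body, on its centre line; the fingertips stand 73 mm ahead of it and the grasp point (between the pads) lies 54 mm ahead of it (robot.tip_reach is the distance from the TCP to the fingertips, in m); z points along the fingers, y is the direction in which the jaws open and shut (so a half turn about z gives the same grasp; the last joint's range is limited). The gripper opens to 85 mm and grips with 20 to 120 N. Pads are 22 mm wide; open, the fingers measure 114 mm over their backs; the gripper's body (76 mm by 85 mm) begins 54 mm behind the grasp point. The pads swing forward as they close: fully open they stand 13 mm farther back than shut.
Start: joints at [59.204, 5.964, 5.575, 89.605, 0, 77.527], TCP at [0.189, 0.57, 0.304] pointing down, gripper open.
Joint ranges: [-171.21, 171.21], [-48.23, 106.86], [-62.78, 66.21], [-105.2, 120.99], [-86.42, 89.51], [-180, 180]. Speed limits (degrees/s): [127.2, 127.2, 147.25, 180, 180, 180].

### API

Orientations are given as [roll, pitch, yaw] about the fixed x, y, z axes, in that order (R = Rz(yaw) Ry(pitch) Rx(roll)).
In Python, from plant import robot gives the robot as it stands. Calls block until the motion is done:
- robot.move_pose(position, orientation): joint-space move of the TCP to a pose.
- robot.line_to(position, vel=0.15, rotation=None, guard=None): straight line of the TCP; rotation=None keeps the orientation; vel is the mean speed in m/s. With guard (N) it stops when the force on the tool has changed by that much, and returns True; else False.
- robot.goto_joints(angles): joint-space move.
- robot.set_gripper(opening): finger opening in m; the grip force is fixed at half the most; returns when the fingers have stopped.
- robot.pause(seconds).
- robot.ik(position, orientation): joint angles nearest the present ones, or None.
- robot.observe(): the state.
- robot.grab_frame(name): name is "scene" or "top" or "wrist"; returns the picture (480x640x3 uint8, blue, green, red); there is no depth.
- robot.get_calibration(name): a dict with "vertical_fov" (degrees; the focal length in pixels is half the picture's height over the tangent of half this angle, whatever the lens; pixels are square), "cx", "cy" (the principal point, pixels), "k1" (the pictures are not rectified: a ray, as slopes to the right and down, at radius r is drawn at 1 + k1 r^2 times it, then the intrinsics apply), "rvec" (rotation vector, rad) and "tvec" (3), from world to camera coordinates, as OpenCV has them. Camera axes: x right, y down, z forward; pixel columns grow to the right and rows downward; lengths in m; the calibration is good to about 2 mm. A picture is of the moment at which its call begins: read the wrist's pose just before it. get_calibration takes no time and is no camera call; for the wrist camera it gives the pose at the moment of the call.
A pose or a line that the arm cannot do raises robot.IKError and nothing moves.
- robot.job_done(): hands the job in, once; it reports no verdict.
The state is a dict: "time": time; "q": joint angles; "qvel": joint speeds; "joint_torque": joint torques, N m; "tool_pos": TCP position; "tcp_rot": TCP orientation; "ft_force": force on the tool from outside, world axes, zero at the start; "torque": the same for the moment, N m; "gripper_width": finger opening in m.
Only numpy, scipy, OpenCV 4.12 (cv2) and the standard library are available. Lean on these libraries where they do the work, as an engineer would, in place of code of your own. Each camera call takes 0.05 s, during which the arm holds its last target. There are 200 camera calls.

## Working session

There is one attempt and no reset: what is moved stays moved. The work goes in short steps, each a Python script; the robot and the scene stay as the last script left them, time stands still between calls to the robot, and variables do not carry over. Pictures are saved under pics/ and viewed, about 8 in all and at most 12, crops included, and the job is handed in when it is done.

```bash
ls; mkdir -p pics; cat > h.py <<'E'
import numpy as np, cv2
from plant import robot
def save(cam,name,crop=None,scale=1):
    c=robot.get_calibration(cam); im=robot.grab_frame(cam)
    cv2.imwrite(f'pics/{name}_full.png',im)
    np.save(f'pics/{name}_cal.npy',c,allow_pickle=True)
    return im,c
def loadc(name): return np.load(f'pics/{name}_cal.npy',allow_pickle=True).item()
def KD(c):
    f=240/np.tan(np.radians(c['vertical_fov'])/2)
    return np.array([[f,0,c['cx']],[0,f,c['cy']],[0,0,1.]]),np.array([c['k1'],0,0,0.])
def ray(c,uv):
    K,D=KD(c); R=cv2.Rodrigues(np.array(c['rvec'],float))[0]
    p=cv2.undistortPoints(np.array([[uv]],float),K,D)[0,0]
    o=-R.T@np.array(c['tvec'],float).ravel(); d=R.T@np.r_[p,1]; return o,d
def at_z(c,uv,z):
    o,d=ray(c,uv); return o+d*(z-o[2])/d[2]
def proj(c,P):
    K,D=KD(c); return cv2.projectPoints(np.array(P,float).reshape(-1,1,3),np.array(c['rvec'],float),np.array(c['tvec'],float),K,D)[0].reshape(-1,2)
E
python3 - <<'E'
from h import *
for n in('scene','top'):
    im,c=save(n,n+'0'); print(n,c)
print(robot.observe())
E
```

```text
pics
scene {'vertical_fov': 50.94316622856832, 'cx': 319.8524637027729, 'cy': 235.64486510434645, 'k1': -0.11030125456286295, 'rvec': array([ 2.22020878, -0.88221992,  0.36507087]), 'tvec': array([-0.29530172,  0.38821207,  0.92899063])}
top {'vertical_fov': 42.45716679281199, 'cx': 312.3692194161583, 'cy': 239.7157769931692, 'k1': -0.09235292414405442, 'rvec': array([ 2.14766572, -2.15922142,  0.14757825]), 'tvec': array([0.14044583, 0.55569035, 1.18866995])}
{'time': 0.1, 'q': array([5.92025890e+01, 5.99585364e+00, 5.53216502e+00, 8.96023426e+01,
       2.94615640e-03, 7.75268762e+01]), 'qvel': array([-0.06674028, -0.15457811,  0.1444774 ,  0.08037668,  0.01682628,
       -0.01525164]), 'joint_torque': array([ 4.98251844e-03, -5.58208144e+01,  5.04719174e+01,  1.31006143e-02,
       -3.60460554e-04, -1.22973024e-06]), 'tool_pos': array([0.18851365, 0.56941324, 0.30319955]), 'tcp_rot': array([-1.79936164e+02, -1.71381569e-02,  1.61675702e+02]), 'ft_force': array([-0.29781453, -0.46998088,  0.18624665]), 'torque': array([-0.01267631, -0.00487856, -0.06796426]), 'gripper_width': 0.0855930368917374}
```

View pics/scene0_full.png

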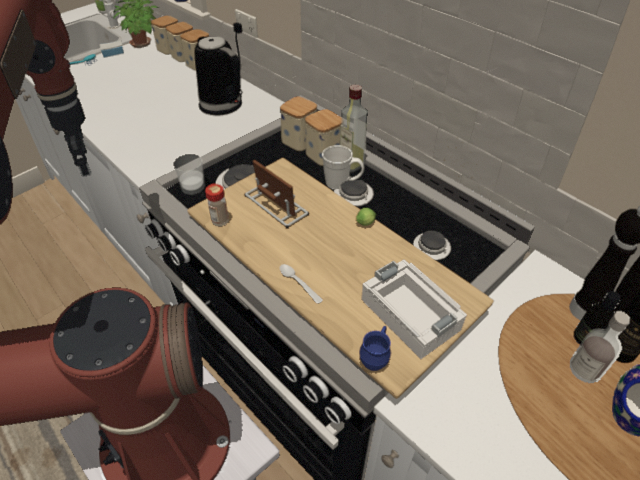

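View pics/top0_full.png

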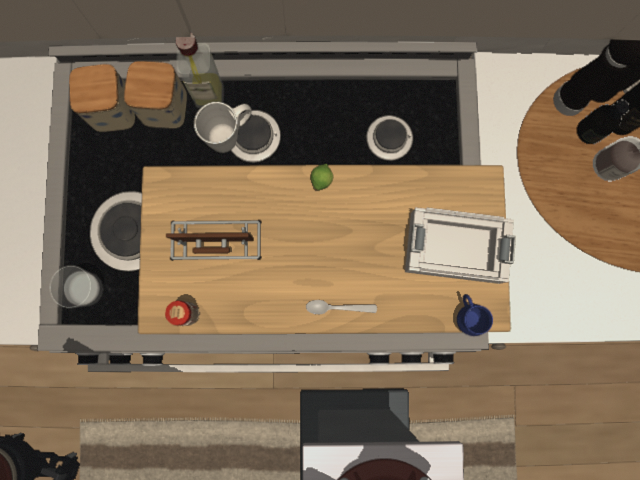

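```bash
python3 - <<'E'
from h import *
im=cv2.imread('pics/top0_full.png')
a=im[210:270,150:280];b=im[200:290,395:525]
f=lambda x:cv2.resize(x,None,fx=4,fy=4,interpolation=cv2.INTER_CUBIC)
cv2.imwrite('pics/crop1.png',np.vstack([f(a),f(b)]))
c=loadc('top0')
print(at_z(c,(142,167),.048),at_z(c,(503,166),.048),at_z(c,(510,332),.048),at_z(c,(139,332),.048))
E
```

```text
[0.70448714 0.47973015 0.048     ] [ 0.70329313 -0.2486072   0.048     ] [ 0.37125076 -0.24715794  0.048     ] [0.37569169 0.4755365  0.048     ]
```

View pics/crop1.png

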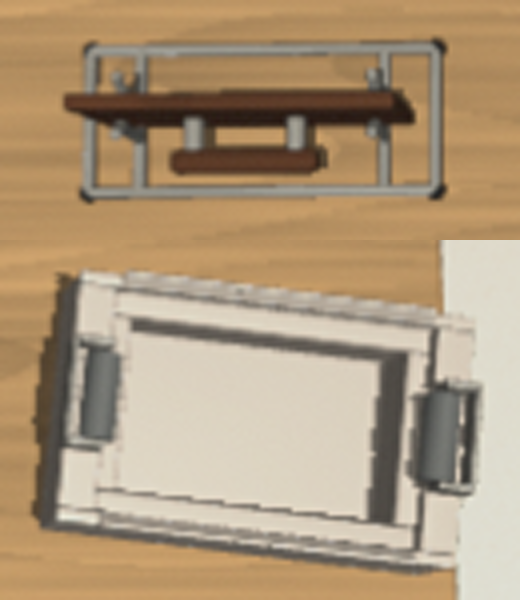

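```bash
python3 - <<'E'
from h import *
c=loadc('top0')
A=lambda p,z:at_z(c,(150+p[0]/4-.4,210+p[1]/4-.4),z)
B=lambda p,z:at_z(c,(395+p[0]/4-.4,200+(p[1]-240)/4-.4),z)
r=np.array([A(p,.052) for p in((88,48),(440,46),(438,192),(85,194))]);print(r.round(4),r.mean(0))
print('lid top edge L,R',A((66,101),.158),A((394,103),.158))
print('handle',A((172,160),.112),A((318,160),.112))
l,rr=B((99,393),.1085),B((440,437),.1085)
print('rollers',l,rr,(l+rr)/2,np.linalg.norm(l-rr),np.degrees(np.arctan2(-(l-rr)[0],(l-rr)[1])))
# box rim corners (flat end rim 56)
q=np.array([B(p,.104) for p in((80,275),(470,318),(455,565),(58,520))]);print(q.round(4),q.mean(0))
print('lime/jar',at_z(c,(320,178),.07),at_z(c,(179,312),.154),at_z(c,(475,318),.1), at_z(c,(342,308),.05))
E
```

```text
[[0.592  0.4155 0.052 ]
 [0.5919 0.2412 0.052 ]
 [0.5197 0.2417 0.052 ]
 [0.5195 0.4151 0.052 ]] [0.55579006 0.32837933 0.052     ]
lid top edge L,R [0.55033226 0.40060815 0.158     ] [0.54862683 0.25282641 0.158     ]
handle [0.52892013 0.36096288 0.112     ] [0.5285965  0.29270021 0.112     ]
rollers [ 0.54930248 -0.06281326  0.1085    ] [ 0.52758872 -0.22402626  0.1085    ] [ 0.5384456  -0.14341976  0.1085    ] 0.16266873563981793 -7.670997454799624
[[ 0.6063 -0.0562  0.104 ]
 [ 0.585  -0.2428  0.104 ]
 [ 0.4676 -0.2299  0.104 ]
 [ 0.4902 -0.0427  0.104 ]] [ 0.53728083 -0.14290216  0.104     ]
lime/jar [0.67388019 0.1219515  0.07      ] [0.41252405 0.37516335 0.154     ] [ 0.39902502 -0.16490507  0.1       ] [0.42094971 0.08085447 0.05      ]
```

```bash
cat >> h.py <<'E'
from scipy.spatial.transform import Rotation as Ro
def tool(psi,s):
    p=np.radians(psi); d=np.array([np.cos(p),np.sin(p),0]); y=np.array([0,0,s*1.]); return np.c_[np.cross(y,d),y,d]
def rpy(R): return Ro.from_matrix(R).as_euler('xyz',degrees=True)
H=np.array([.5288,.3268,.108]); G=.059; PSI=25.
LAY=np.array([.54,.09]); YAW=-7.
RL=Ro.from_euler('z',YAW,degrees=True).as_matrix()@Ro.from_euler('y',90,degrees=True).as_matrix()
def tcp(h,R,back=0): return np.array(h)-(G+back)*R[:,2]
E
python3 - <<'E'
from h import *
for psi in (15,25,35):
  for s in(1,-1):
    R=tool(psi,s);R2=RL@R
    for nm,h,RR,b in(('hi',H+[0,0,.14],R,.035),('pre',H,R,.035),('g',H,R,0),('up',H+[0,0,.09],R,0),('upback',[.44,.2,.3],R,0),('over',[*LAY,.2],R2,0),('lay',[*LAY,.076],R2,0),('out',[*LAY,.076],R2,.05)):
        q=robot.ik(tcp(h,RR,b),rpy(RR)); print(psi,s,nm,None if q is None else np.round(q,0))
E
```

```text
15 1 hi None
15 1 pre None
15 1 g None
15 1 up None
15 1 upback None
15 1 over [-12.  -6. -12.  85.  15.  84.]
15 1 lay [-12.  -3. -22.  72.  15.  84.]
15 1 out [-14.  -5. -19.  78.  15.  83.]
15 -1 hi None
15 -1 pre None
15 -1 g None
15 -1 up None
15 -1 upback None
15 -1 over [-12.  -6. -12.  85.  15. -96.]
15 -1 lay [-12.  -3. -22.  72.  15. -96.]
15 -1 out [-14.  -5. -19.  78.  15. -97.]
25 1 hi None
25 1 pre None
25 1 g None
25 1 up None
25 1 upback None
25 1 over [-18.  -5. -13.  87.  25.  78.]
25 1 lay [-18.  -1. -23.  74.  25.  78.]
25 1 out [-20.  -3. -19.  80.  24.  76.]
25 -1 hi None
25 -1 pre None
25 -1 g None
25 -1 up None
25 -1 upback None
25 -1 over [ -18.   -5.  -13.   87.   25. -102.]
25 -1 lay [ -18.   -1.  -23.   74.   25. -102.]
25 -1 out [ -20.   -3.  -19.   80.   24. -104.]
35 1 hi None
35 1 pre None
35 1 g None
35 1 up None
35 1 upback None
35 1 over [-22.  -3. -13.  90.  34.  71.]
35 1 lay [-22.   2. -22.  76.  34.  71.]
35 1 out [-26.   1. -19.  83.  33.  68.]
35 -1 hi None
35 -1 pre None
35 -1 g None
35 -1 up None
35 -1 upback None
35 -1 over [ -22.   -3.  -13.   90.   34. -109.]
35 -1 lay [ -22.    2.  -22.   76.   34. -109.]
35 -1 out [ -26.    1.  -19.   83.   33. -112.]
```

```bash
python3 - <<'E'
from h import *
f=lambda q:'None' if q is None else str(np.round(q).astype(int))
for psi in range(-80,90,10):
    R=tool(psi,1); print(psi,f(robot.ik(tcp(H,R,0),rpy(R))),f(robot.ik(tcp(H+[0,0,.1],R,0),rpy(R))),f(robot.ik(tcp(H,R,0.035),rpy(R))))
print('top grasp, tilt')
for x in(.45,.55,.65):
  for y in (.09,.33):
   for t in (-75,-60,-45,-30,-15,0,15,30,45,60):   # + : points back toward robot
    a=np.radians(t); d=np.array([-np.sin(a),0,-np.cos(a)]); Y=np.array([np.cos(a),0,-np.sin(a)])
    r=[]
    for s in(1,-1):
        R=np.c_[np.cross(s*Y,d),s*Y,d]; r.append(f(robot.ik(np.array([x,y,.16])-.05*d,rpy(R))))
    print(x,y,t,*r)
E
```

```text
-80 None None None
-70 None None None
-60 None None None
-50 None None None
-40 None None None
-30 [ 46  25 -43 -68 -76  90] [ 46   7 -48 -55 -76  90] [ 49  25 -42 -68 -79  90]
-20 [ 44  20 -50 -71 -64  90] [ 44  -2 -57 -55 -64  90] [ 48  20 -51 -71 -68  90]
-10 [ 40  15 -58 -73 -50  90] None [ 44  14 -60 -74 -54  90]
0 None None None
10 None None None
20 None None None
30 None None None
40 None None None
50 None None None
60 None None None
70 [-10  13 -60 -74  80  90] None None
80 None None None
top grasp, tilt
0.45 0.09 -75 None None
0.45 0.09 -60 None None
0.45 0.09 -45 None None
0.45 0.09 -30 None None
0.45 0.09 -15 [ -6 -41 -44  72   2  84] [ -6 -41 -44  72   2 -96]
0.45 0.09 0 [ -5 -19 -28  82   0  85] [ -5 -19 -28  82   0 -95]
0.45 0.09 15 [ -4   0 -11  93  -1  86] [ -4   0 -11  93  -1 -94]
0.45 0.09 30 [ -4  19   4 106  -2  87] [ -4  19   4 106  -2 -93]
0.45 0.09 45 [ -4  36  20 119  -2  88] [ -4  36  20 119  -2 -92]
0.45 0.09 60 None None
0.45 0.33 -75 None None
0.45 0.33 -60 None None
0.45 0.33 -45 [ 34 -46 -57  39 -24 116] [ 34 -46 -57  39 -24 -64]
0.45 0.33 -30 [ 30 -32 -
[... 1579 characters left out ...]
 7 81  0 86] [ -4  16   7  81   0 -94]
0.65 0.09 15 [ -3  36  31 100  -1  87] [ -3  36  31 100  -1 -93]
0.65 0.09 30 None None
0.65 0.09 45 None None
0.65 0.09 60 None None
0.65 0.33 -75 [ 26 -12 -57 -28 -25  97] [ 26 -12 -57 -28 -25 -83]
0.65 0.33 -60 [ 25 -18 -49   2 -21 103] [ 25 -18 -49   2 -21 -77]
0.65 0.33 -45 [ 23 -13 -35  25 -16 107] [ 23 -13 -35  25 -16 -73]
0.65 0.33 -30 [ 21  -2 -18  46 -10 108] [ 21  -2 -18  46 -10 -72]
0.65 0.33 -15 [ 19  12   1  65  -5 108] [ 19  12   1  65  -5 -72]
0.65 0.33 0 [ 17  29  23  84   0 107] [ 17  29  23  84   0 -73]
0.65 0.33 15 [ 15  53  56 107   4 105] [ 15  53  56 107   4 -75]
0.65 0.33 30 None None
0.65 0.33 45 None None
0.65 0.33 60 None None
```

```bash
cat >> h.py <<'E'
def Rt(t):  # jaws along x, tilted t deg about +y from straight down
    a=np.radians(t); d=np.array([-np.sin(a),0,-np.cos(a)]); Y=np.array([np.cos(a),0,-np.sin(a)]); return np.c_[np.cross(Y,d),Y,d]
TR=.073
def tip(p,t): return np.array(p)-TR*Rt(t)[:,2], rpy(Rt(t))
YC=.085; B=np.array([.46,YC,.048]); TH=30.
def arc(al,b=B,w=.03,L=.080):
    a=np.radians(al);t=np.radians(TH)
    P=b+L*np.array([np.cos(a),0,np.sin(a)])
    return P-w/2*np.array([np.cos(t),0,-np.sin(t)])
E
python3 - <<'E'
from h import *
print(robot.tip_reach)
def T(n,p,t):
    q=robot.ik(*tip(p,t)); print(n,np.round(p,3),t,None if q is None else np.round(q))
T('above',[.5495,.3268,.22],0);T('grip',[.5495,.3268,.14],0);T('up',[.5495,.3268,.24],0)
T('carry',[.51,YC,.24],0);T('tilt',[.51,YC,.19],TH);T('tilt',[.50,YC,.13],TH)
for al in(60,50,40,30,20,12):T('arc',arc(al),TH)
T('out',arc(12)+[.04,0,.02],TH)
T('out2',arc(12)+[.04,0,.1],TH)
E
```

```text
0.0726
above [0.55  0.327 0.22 ] 0 [ 19.  13.  12.  89.   0. 109.]
grip [0.55  0.327 0.14 ] 0 [ 19.  13.   4.  81.   0. 109.]
up [0.55  0.327 0.24 ] 0 [ 19.  13.  14.  91.   0. 109.]
carry [0.51  0.085 0.24 ] 0 [-5. -8. -8. 91.  0. 85.]
tilt [0.51  0.085 0.19 ] 30.0 [ -4.  31.  24. 114.  -2.  87.]
tilt [0.5   0.085 0.13 ] 30.0 [ -4.  30.  17. 107.  -2.  87.]
arc [0.487 0.085 0.125] 30.0 [ -4.  27.  14. 106.  -2.  87.]
arc [0.498 0.085 0.117] 30.0 [ -4.  30.  16. 106.  -2.  87.]
arc [0.508 0.085 0.107] 30.0 [ -4.  32.  17. 106.  -2.  87.]
arc [0.516 0.085 0.095] 30.0 [ -4.  34.  19. 105.  -2.  87.]
arc [0.522 0.085 0.083] 30.0 [ -4.  35.  19. 104.  -2.  87.]
arc [0.525 0.085 0.072] 30.0 [ -4.  36.  20. 103.  -2.  87.]
out [0.565 0.085 0.092] 30.0 [ -4.  43.  32. 108.  -2.  87.]
out2 [0.565 0.085 0.172] 30.0 [ -4.  42.  39. 116.  -2.  87.]
```

```bash
python3 - <<'E'
from h import *
p,r=tip([.5495,.3268,.24],0); robot.move_pose(p,r)
robot.set_gripper(.06)
print(robot.observe()['ft_force'])
p,r=tip([.5495,.3268,.14],0); print(robot.line_to(p,.1,guard=6))
robot.set_gripper(0.0)
o=robot.observe();print(o['gripper_width'],o['ft_force'],o['tool_pos'])
p,r=tip([.5495,.3268,.26],0);robot.line_to(p,.1)
o=robot.observe();print(o['gripper_width'],o['ft_force'],o['tool_pos'],o['time'])
p,r=tip([.51,YC,.26],0);robot.line_to(p,.2)
save('wrist','w1');save('scene','s1')
a=cv2.imread('pics/s1_full.png')[120:400,150:500];cv2.imwrite('pics/s1c.png',cv2.resize(a,None,fx=2,fy=2))
E
```

```text
[0.14130091 0.49972417 0.29586827]
False
0.006883744090595252 [3.30223696 0.10781643 1.3656078 ] [0.54996692 0.32683934 0.21340889]
0.006493740648061695 [ 0.14190032 -0.11002133 -3.08563079] [0.54925932 0.32673291 0.33208288] 5.1
```

View pics/s1c.png

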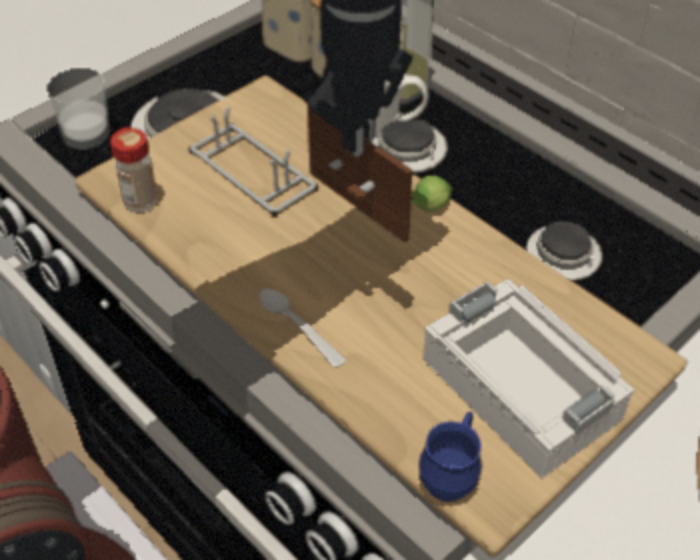

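```bash
python3 - <<'E'
from h import *
p,r=tip([.4975,YC,.20],TH); robot.line_to(p,.12,rotation=r); robot.pause(.2)
p,r=tip([.4975,YC,.116],TH); print('touch',robot.line_to(p,.05,guard=2.5))
o=robot.observe();t=o['tool_pos']+TR*Rt(TH)[:,2];print(t,o['ft_force'],o['time'])
b=np.array([t[0]-.0375,YC,.048])
robot.set_gripper(.03)
for al in(55,45,35,25,18,13):
    p,_=tip(arc(al,b),TH); robot.line_to(p,.08)
o=robot.observe();print(o['ft_force'],o['gripper_width'],o['time'],b)
save('scene','s2')
a=cv2.imread('pics/s2_full.png')[180:360,200:450];cv2.imwrite('pics/s2c.png',cv2.resize(a,None,fx=3,fy=3))
E
```

```text
touch True
[0.49764431 0.08499566 0.12172907] [ 2.24615742 -0.45709393  5.00661346] 9.0667
[ 0.20007769 -0.53716408 -1.13447035] 0.029979374792909456 11.1667 [0.46014431 0.085      0.048     ]
```

View pics/s2c.png

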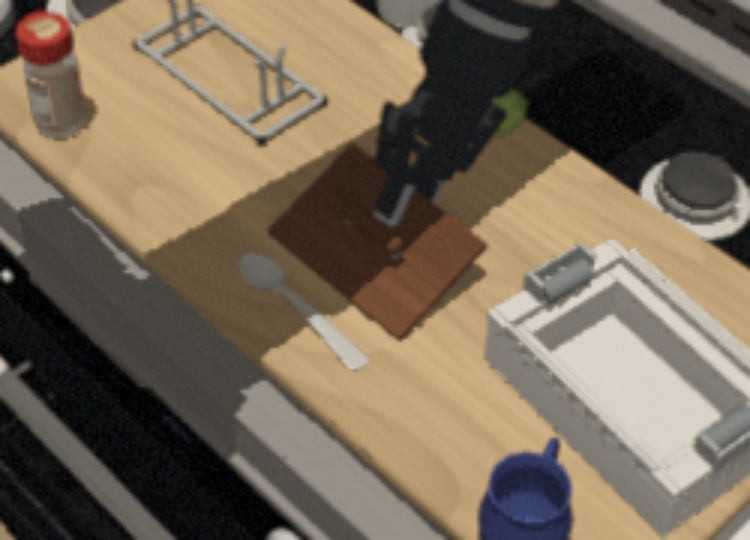

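```bash
python3 - <<'E'
from h import *
t=robot.observe()['tool_pos']
robot.line_to(t+[.035,0,.005],.1); robot.line_to(t+[.04,0,.10],.2)
p,r=tip([.53,-.08,.26],0); robot.move_pose(p,r); robot.set_gripper(.04);robot.pause(.2)
save('wrist','w3'); save('top','t3')
a=cv2.imread('pics/t3_full.png')[200:290,270:400];b=cv2.imread('pics/w3_full.png')
cv2.imwrite('pics/t3c.png',cv2.resize(a,None,fx=5,fy=5,interpolation=cv2.INTER_CUBIC))
print(robot.observe()['time'])
E
```

```text
13.975
```

View pics/w3_full.png

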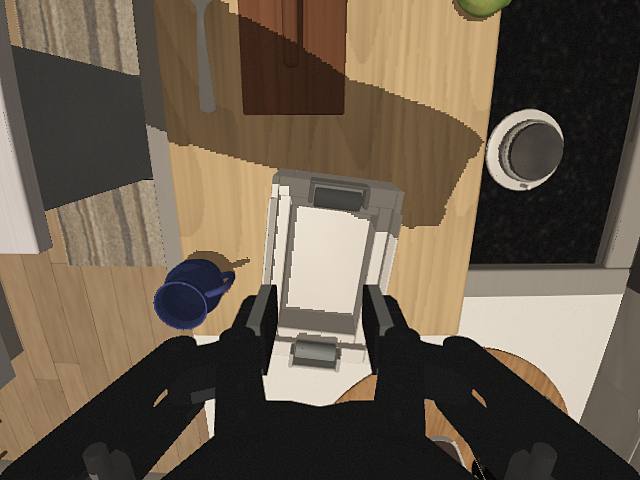

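View pics/t3c.png

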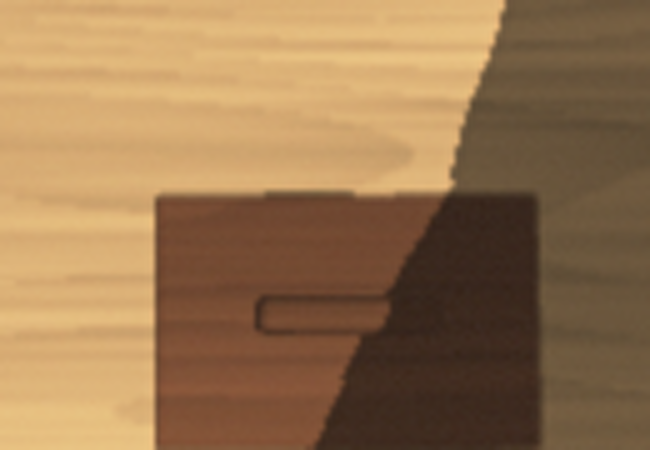

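```bash
python3 - <<'E'
from h import *
c=loadc('t3'); A=lambda p,z:at_z(c,(270+(p[0]-2)/5,200+(p[1]-2)/5),z)
tl,tr,bl,br=A((155,197),.056),A((539,195),.056),A((155,445),.056),A((541,445),.056)
print(tl,tr,np.linalg.norm(tl-tr),'mid y',(tl+tr)/2,'yaw',np.degrees(np.arctan2(-(tl-tr)[0],(tl-tr)[1])))
h1,h2=A((256,296),.082),A((256,333),.082); print('handle left corners',h1,h2,'mid',(h1+h2)/2-[0,.035,0])
im=cv2.imread('pics/w3_full.png')[165:375,255:410]
cv2.imwrite('pics/w3c.png',cv2.resize(im,None,fx=2.8,fy=2.8,interpolation=cv2.INTER_CUBIC))
E
```

```text
[0.5554179  0.16050556 0.056     ] [0.55542955 0.01031022 0.056     ] 0.1501953428329458 mid y [0.55542373 0.08540789 0.056     ] yaw 0.004445563603265928
handle left corners [0.51365855 0.12177099 0.082     ] [0.49952752 0.1218737  0.082     ] mid [0.50659304 0.08682234 0.082     ]
```

View pics/w3c.png

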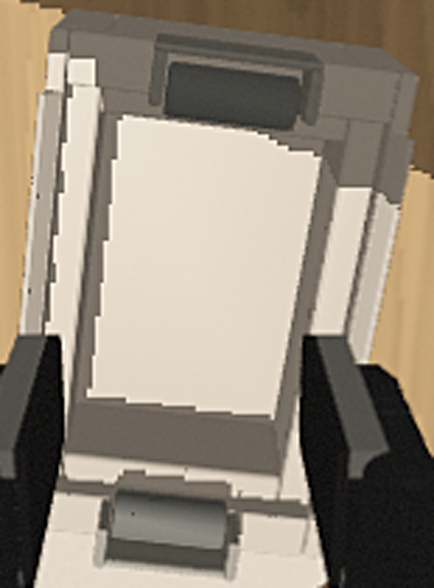

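```bash
python3 - <<'E'
from h import *
c=loadc('w3'); W=lambda p,z:at_z(c,(255+p[0]/2.8-.3,165+p[1]/2.8-.3),z)
for zz in(.1085,.1125):
    l,r=W((234,96),zz),W((170,518),zz); print(l,r,(l+r)/2,np.linalg.norm(l-r),np.degrees(np.arctan2(-(l-r)[0],(l-r)[1])))
for a,b in(((168,90),(300,103)),((113,517),(227,523))):
    d=W(b,.1075)-W(a,.1075);print('roller len',np.linalg.norm(d),np.degrees(np.arctan2(d[1],d[0])))
# floor? long inner edges of ledge opening  (z=.094)
for a,b,z in(((106,130),(66,440),.094),((330,165),(283,470),.094)):
    d=W(a,z)-W(b,z);print('edge',W(a,z),W(b,z),np.degrees(np.arctan2(-d[0],d[1])))
# reprojection of box model at candidate poses into both pics
def rollers(x,y,yaw):
    R=Ro.from_euler('z',yaw,degrees=True).as_matrix(); return np.array([x,y,.048])+np.array([[0,.081,.0595],[0,-.081,.0595],[.021,.081,.0595],[-.021,.081,.0595],[.06,.095,.056],[-.06,.095,.056],[.06,-.095,.056],[-.06,-.095,.056]])@R.T
ct=loadc('top0')
for pose in((.538,-.143,-7),):
    P=rollers(*pose); print('w crop',((proj(c,P)-[255,165]+.3)*2.8).round(0).tolist()); print('t crop',((proj(ct,P)-[395,140]+.4)*4).round(0).tolist())
E
```

```text
[ 0.54639813 -0.06359914  0.1085    ] [ 0.52543746 -0.22250081  0.1085    ] [ 0.5359178  -0.14304998  0.1085    ] 0.16027816971743 -7.514486626521742
[ 0.54616858 -0.06275914  0.1125    ] [ 0.52549455 -0.21948777  0.1125    ] [ 0.53583156 -0.14112345  0.1125    ] 0.15808630436839008 -7.514486626521704
roller len 0.04225772231511658 -5.7031998210953985
roller len 0.04258161627221501 -3.629627803983902
edge [ 0.50439937 -0.07823694  0.094     ] [ 0.48616741 -0.19826396  0.094     ] -8.637136084297325
edge [ 0.58032773 -0.0905082   0.094     ] [ 0.56847899 -0.21157322  0.094     ] -5.589785930472278
w crop [[239.0, 92.0], [177.0, 518.0], [304.0, 100.0], [173.0, 84.0], [429.0, 70.0], [55.0, 24.0], [328.0, 558.0], [16.0, 526.0]]
t crop [[98.0, 396.0], [438.0, 436.0], [102.0, 352.0], [94.0, 441.0], [79.0, 269.0], [55.0, 520.0], [474.0, 316.0], [455.0, 566.0]]
```

```bash
cat >> h.py <<'E'
BX,BY,BYAW=.537,-.143,-7.2
RB=Ro.from_euler('z',BYAW,degrees=True).as_matrix()
def tb(xy,z): return np.array([xy[0],xy[1],z+TR])
E
python3 - <<'E'
from h import *
p,r=tip([.5062,.0862,.16],0); robot.move_pose(p,r); robot.pause(.3)
p,r=tip([.5062,.0862,.060],0); print('hit',robot.line_to(p,.08,guard=5))
robot.set_gripper(0.); o=robot.observe();print(o['gripper_width'],o['tool_pos'],o['ft_force'])
robot.line_to(tb([.5062,.0862],.22),.12)
o=robot.observe();print(o['gripper_width'],o['ft_force'])
rb=rpy(RB@Rt(0))
robot.line_to(tb([BX,BY],.22),.15,rotation=rb)
robot.line_to(tb([BX,BY],.150),.1); robot.pause(.3)
o=robot.observe();print(o['tool_pos'],o['tcp_rot'],o['ft_force'])
print('touch',robot.line_to(tb([BX,BY],.116),.03,guard=4))
o=robot.observe();print(o['tool_pos']-[0,0,TR],o['ft_force'],o['torque'],o['time'])
save('scene','s4');save('wrist','w4')
a=cv2.imread('pics/s4_full.png')[200:380,330:500];b=cv2.imread('pics/w4_full.png')[:, 100:540]
cv2.imwrite('pics/s4c.png',np.hstack([cv2.resize(a,(340,360)),cv2.resize(b,(440,360))]) if 0 else np.hstack([cv2.resize(a,(400,424)),cv2.resize(b,(389,424))]))
E
```

```text
hit False
0.012836665137054478 [0.50644233 0.08618199 0.13356596] [-1.03907955 -0.17547561  5.35042563]
0.012721051850694717 [-0.6735373   0.3711171  -2.89921283]
[ 0.53717943 -0.14310889  0.2234581 ] [1.79962830e+02 1.43329459e-02 8.27982210e+01] [ 0.74042788  0.4604907  -1.75592769]
touch True
[ 0.5367207  -0.14283949  0.12433999] [ 1.7970445  -0.70561791 -0.49991301] [-0.07346423 -0.2468347  -0.04214453] 21.95
```

View pics/s4c.png

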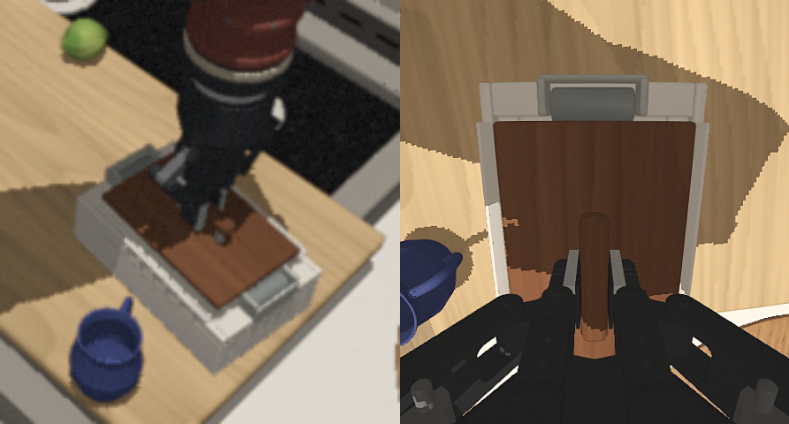

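```bash
python3 - <<'E'
from h import *
for z,g in((.118,30),(.112,30),(.1065,30),(.105,30)):
    t=robot.line_to(tb([BX,BY],z),.02,guard=g)
    o=robot.observe();print(z,t,(o['tool_pos']-[0,0,TR]).round(4),o['ft_force'].round(2),o['torque'].round(2),o['time'])
    if t: break
E
```

```text
0.118 False [ 0.5367 -0.1428  0.1172] [ 0.04 -0.7  -4.73] [-0.17 -0.12 -0.03] 22.5167
0.112 False [ 0.5369 -0.1429  0.1116] [ 1.37 -0.67 -4.72] [-0.15 -0.17 -0.04] 22.9667
0.1065 False [ 0.537  -0.143   0.1066] [-0.88  0.19  0.  ] [-0.07  0.19 -0.03] 23.3917
0.105 False [ 0.537  -0.143   0.1065] [-7.14  1.83 11.72] [ 0.43  1.31 -0.05] 23.6417
```

```bash
python3 - <<'E'
from h import *
robot.set_gripper(.04); robot.line_to(tb([BX,BY],.20),.12)
p=robot.observe()['tool_pos']; robot.line_to(np.array([.537,-.09,.36]),.2); robot.pause(.2)
save('scene','s5');save('wrist','w5')
c=loadc('w5')
P=np.array([.537,-.143,.094])+np.array([[.05,.075,.008],[-.05,.075,.008],[.05,-.075,.008],[-.05,-.075,.008]])@RB.T
uv=proj(c,P);print(uv.round(1).tolist())
a=cv2.imread('pics/s5_full.png')[240:370,350:480]
b=cv2.imread('pics/w5_full.png');
x0,y0=(uv.min(0)-40).astype(int);x1,y1=(uv.max(0)+40).astype(int);x0=max(x0,0);y0=max(y0,0);b=b[y0:y1,x0:x1];s=500/b.shape[0];print(x0,y0,s)
b=cv2.resize(b,None,fx=s,fy=s,interpolation=cv2.INTER_CUBIC); a=cv2.resize(a,(400,400),interpolation=cv2.INTER_CUBIC)
a=cv2.copyMakeBorder(a,0,100,0,0,0); im=np.hstack([a,b]);print(im.shape)
cv2.imwrite('pics/f5.png',im[:,:800])
E
```

```text
[[379.0, 185.8], [276.4, 185.8], [371.7, 320.0], [282.0, 320.0]]
236 145 2.336448598130841
(500, 825, 3)
```

View pics/f5.png

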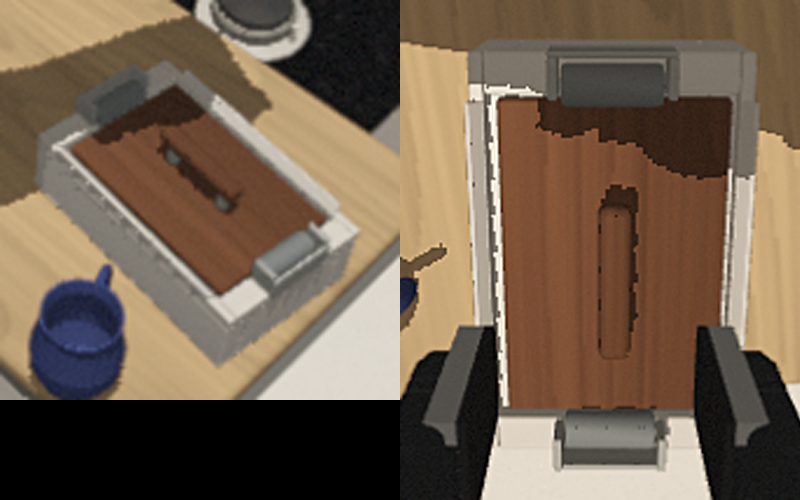

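```bash
python3 - <<'E'
from h import *
robot.set_gripper(0.)
rb=rpy(RB@Rt(0))
for s in(-1,1):
    xy=(np.array([BX,BY,0])+RB@[0,s*.055,0])[:2]
    robot.line_to(tb(xy,.15),.2); robot.pause(.3); f0=robot.observe()['ft_force'][2]
    for g,z in((4,.092),(14,.092)):
        t=robot.line_to(tb(xy,z),.02,guard=g)
        o=robot.observe();print(s,t,(o['tool_pos']-[0,0,TR]).round(4),(o['ft_force'][2]-f0).round(2))
    robot.line_to(tb(xy,.17),.15)
robot.line_to(np.array([.5,-.05,.36]),.2); robot.pause(.2)
save('top','t6');save('wrist','w6')
a=cv2.imread('pics/t6_full.png')[195:300,400:525]
b=cv2.imread('pics/t6_full.png')[150:350,130:530]
cv2.imwrite('pics/f6.png',np.vstack([cv2.resize(a,None,fx=3.2,fy=2.8,interpolation=cv2.INTER_CUBIC),cv2.resize(b,(400,200))]))
print(robot.observe()['time'])
E
```

```text
-1 True [ 0.5301 -0.1976  0.1017] 4.84
-1 True [ 0.5301 -0.1975  0.1017] 4.9
1 True [ 0.5439 -0.0884  0.1017] 5.89
1 True [ 0.5439 -0.0884  0.1017] 5.64
35.7
```

View pics/f6.png

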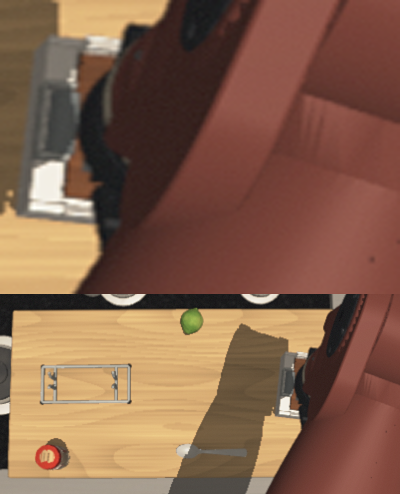

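```bash
python3 - <<'E'
from plant import robot
print(robot.observe()['time'],robot.observe()['ft_force']); robot.job_done()
E
```

```text
35.7 [ 0.82094721 -0.29751656  0.95241623]
the job is handed in; nothing more can be done
```

The lid is on the box, pressed past both spring catches, and the job was handed in at 35.7 s of the 66 s allowed. No verdict was reported.

**What I did:**
- **Rack to board:** I gripped the lid by its top edge and lifted it out of the rack. I tilted it back with its lower edge on the board, let it down on one finger to a low angle, and let it drop flat. A top camera view showed it flat, handle up and clear of the gripper, at about (0.506, 0.086).
- **Board to box:** I took it by the handle and lowered it until it touched the rollers, then pressed it straight down. It stopped against the ledge with about 12 N.

**Last checks:**
- **Level and depth:** Light touches with the closed fingers met the lid's top at z = 0.1017 m at both ends; fully seated it should be 0.102 m. In the wrist picture the lid's edges fell where a fully seated lid should be.
- **Surroundings:** The lime, spice jar and teaspoon looked unmoved in the last top view. The arm hid the cream jug there, but it stood upright in the picture taken just after I let go of the lid. I did not measure any of the four.

**What did not agree:**
- **Press force:** I saw no force peak as the lid passed the rollers, only about 12 N at the stop. Readings were taken only between steps, so the snap may have fallen between them.
- **Box position:** The two camera estimates of the box centre differed by about 2.5 mm in x. I used a value between them, and it fitted.

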